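Fit a keyed snoot to a gallery spotlight

ROBOT

A 6-joint arm with a two-finger parallel gripper is mounted at the origin on the work surface. World frame = base frame: x ahead of the robot, y to its left, z up, the work surface at z = 0. Lengths are in m, angles in degrees, forces in N, time in s.
With the tool pointing down it reaches from about 0.275 to 0.75 m from the base axis. Payload 10.2 kg.
Tool frame: the origin (TCP) lies at the very end of the fingers, on their centre line; the grasp point (between the pads) lies robot.grasp_offset behind it (robot.grasp_offset is the distance from the TCP to the grasp point, in m); x points along the fingers, y is the direction in which the jaws open and shut, and the axes are right-handed (so a half turn about x gives the same grasp; the last joint's range is limited). The gripper opens to 85 mm and grips with 20 to 120 N. Pads are 22 mm wide; open, the fingers measure 114 mm over their backs; the gripper's body (76 mm by 85 mm) begins 54 mm behind the grasp point. The pads swing forward as they close: fully open they stand 13 mm farther back than shut.
Start: joints at [-78.289, 17.928, 85.812, -0, 76.261, -12.8], TCP at [0.218, -0.478, 0.231] pointing down, gripper open.
Joint ranges: [-168.41, 168.41], [-55.51, 124.54], [10.69, 146.95], [-70.63, 250.63], [1, 178], [-165.06, 165.06]. Speed limits (degrees/s): [136.94, 136.94, 172.46, 180, 180, 180].

INTERFACE

Orientations are given as [roll, pitch, yaw] about the fixed x, y, z axes, in that order (R = Rz(yaw) Ry(pitch) Rx(roll)).
In Python, from bench import robot gives the robot as it stands.
- The arm moves only by the tool send_rows, never from a script. Its argument "rows" is one flat list of numbers, 5 for each row, row after row: the shift along the world's x, y, z in cm, then the turn about the world's z in degrees, then the opening in per cent of the stroke, from 0 (shut) to 100 (fully open). A call has 1 to 5 rows; each row is the pose to reach, as a shift and turn from the pose measured when the call began; what a row does not reach only later rows make up. A row lasts 1/12 s, in which the tool goes at most 41.7 mm and 7.16 degrees, less where a joint would pass 70% of its speed; a pose out of reach is approached as far as the arm can. A call with a gripper value outside its range is refused whole. The fingers move at their own pace and stop on an object; "squeeze" is the grip in N (left out, the last holds). Time passes only in rows, so rows that repeat a pose let the fingers close. It gives the time, the measured TCP pose, the force and the opening at its end, in the units of the state.
- robot.observe(): the state, without advancing time (a new reading comes with each control period).
- robot.read_camera(name): name is "scene" or "top"; returns a dict with "frame" (384x512x3 uint8, red, green, blue), "vertical_fov" (degrees; the focal length in pixels is half the picture's height over the tangent of half this angle, whatever the lens; pixels are square), "cx", "cy" (the principal point, pixels), "dist_coeffs" ([k1, k2, p1, p2, k3] as OpenCV has them; the pictures are not rectified), "extrinsics" (4x4, takes a point from world to camera coordinates). Camera axes: x right, y up, looking along -z (the intrinsics and any distortion apply to the point x, -y, -z); pixel columns grow to the right and rows downward; lengths in m; the calibration is good to about 2 mm. A picture is of the moment at which its call begins. There is no depth.
- robot.job_done(): hands the job in, once; it reports no verdict.
The state is a dict: "time": time; "q": joint angles; "dq": joint speeds; "tau": joint torques, N m; "eef_pos": TCP position; "tool_rot": TCP orientation; "wrist_force": force on the tool from outside, world axes, zero at the start; "wrist_torque": the same for the moment, N m; "opening": opening from 0.0 (shut) to 1.0 (fully open).
Only numpy, scipy, OpenCV 4.12 (cv2) and the standard library are available. Lean on these libraries where they do the work, as an engineer would, in place of code of your own. Each camera call takes 0.05 s, during which the arm holds its last target. There are 200 camera calls.

TASK

Fit the snoot that lies in the sloping wooden rest to the upturned gallery spotlight. First stand it upright, lugs down, on the blue pad and let go of it; then take it again from above, set its foot in the spotlight's black collar and turn it under light pressure until its three orange lugs drop into the three notches and it sits fully home, and let go. Do not disturb the painter's things lying around.

Things in the scene. Friction and masses are not known exactly. Their poses are not given: they have to be found in the camera images.
- cell: Snoot: 52 mm aluminium tube on a black foot, 90 mm long, about 220 g. Origin: centre of the foot's underside; z runs along the tube, away from the foot. Foot: 60 mm across, z 0 to 20 mm. Three orange lugs, 14 mm wide, reach 43 mm from the axis, z 10 to 20 mm, at 60, 180, 300 degrees from x about z. Bare smooth tube z 20 to 90 mm. Balance z 42 mm. Starts lying foot low, z rising 25 degrees.
- lamp: Spotlight head, fixed, facing straight up; foot 124 mm across; origin under it on the table, z up, the seat's axis. White housing to 80 mm height; on it a black collar, 80 to 102 mm high, bore 64 mm, outside 104 mm, three notches 120 degrees apart, 20 mm wide at the bore, cut down to the seat floor. The stiff collar stands at any angle, not given by this body's yaw, but seen from above.
- lamp_seat (a point): Centre of the spotlight's seat floor (yellow disc), 80 mm above the table: the snoot's origin when home. Lugs off the notches, the snoot rides on the collar with its origin 12 mm higher, its foot 10 mm deep in the bore (2 mm play). Turned till the lugs meet the notches (within 5 degrees; at most 120 degrees of turning) it drops. The collar does not turn with it. Keep under 80 N.
- rest: Sloping wooden rest, fixed, base 130 x 80 x 10 mm. Origin: centre of the base's underside; x level, the way the snoot's far end points. The snoot's origin starts 50 mm behind (-x) and 50 mm above it, foot leaning on a stop. A V trough carries the tube from the snoot's z 22 to 52 mm, within 25 mm either side of its axis and below it; past z 52 mm the tube is free.
- pad: Blue felt pad, 160 x 160 x 5 mm, fixed flat on the table. Origin: centre of its underside; its top is 5 mm above the table.
- brush_jar: clear jar of brushes, 80 mm across, about 210 mm tall overall; loose, to be left alone; origin on its underside
- paint_tub: white tub with a blue cap, 84 mm across, 75 mm tall; loose, to be left alone; origin on its underside
- water_bottle: pale see-through bottle with a blue cap, 66 mm across, 190 mm tall; loose, to be left alone; origin on its underside
- paint_can: steel and white can, 90 mm across, 90 mm tall; loose, to be left alone; origin on its underside
- tape_roll: yellow roll of tape lying flat, 96 mm across, 24 mm tall; loose, to be left alone; origin on its underside
- palette_knife: palette knife, 190 mm long, lying flat; loose, to be left alone; origin on its underside
- paint_tube: red paint tube, 105 mm long, 28 mm thick, lying; loose, to be left alone; origin on its underside
Things that resemble listed ones, but are neither listed nor needed, are in the scene too. What is shaped like the cell but pink or red is not meant.

How it is judged (in metres and radians):
On the way:
1. the snoot stands upright, foot down, on the blue pad, let go (angle between cell's own z axis and vertical below 0.1 rad and height (world z) of cell below 0.009 m and x of cell in the frame of pad between -0.08 and 0.08 m and y of cell in the frame of pad between -0.08 and 0.08 m and contact force between cell and the fingers below 0.1 N and linear speed of cell below 0.03 m/s), for 0.2 s.
At the end, for the whole second after the job is handed in: The snoot sits in the spotlight's collar, lugs down in the notches: its origin within 4 mm of the seat floor's height and 5 mm of its centre sideways, upright within 0.06 rad, at rest and let go (z of cell in the frame of lamp_seat between -0.004 and 0.004 m and horizontal distance between cell and lamp_seat below 0.005 m and angle between cell's own z axis and vertical below 0.06 rad and linear speed of cell below 0.02 m/s); the robot touches nothing.
It fails at once if one of the painter's things is pushed more than 30 mm from its place (distance of any of brush_jar, paint_tub, water_bottle, paint_can, tape_roll, palette_knife, paint_tube from where it was at the start of the episode above 0.03 m).
It fails at once if the jar, tub, bottle, can or tape roll is tipped over (angle between any of brush_jar, paint_tub, water_bottle, paint_can, tape_roll's own z axis and vertical above 0.5 rad).
It fails at once if the snoot is pressed or knocked against the spotlight with more than 80 N (contact force between cell and lamp above 80 N).
It also fails if it takes over 67 s, if anything falls off the work surface, if the arm or the gripper's body presses on something with over 40 N, if the wrist force passes 120 N, or if a joint passes its speed limit or range.

## Working session

There is one attempt and no reset: what is moved stays moved. The work goes in short steps, Python scripts to look and compute and a tool call to move; the robot and the scene stay as the last step left them, time stands still between calls to the robot, and variables do not carry over. Pictures are saved under pics/ and viewed, about 8 in all and at most 12, crops included, and the job is handed in when it is done.

Besides the shell and the picture viewer there is one more tool, called after "Call:" in YAML: its name, and indented under it one key for each argument. send_rows: Moves the arm, as the interface text tells. Its arguments: {"type":"object","properties":{"rows":{"type":"array","items":{"type":"number"}},"squeeze":{"type":"number"}},"required":["rows"]}

```bash
mkdir -p pics; ls; cat > h.py <<'E'
import numpy as np, cv2
from bench import robot
def cam(n):
    c=robot.read_camera(n); f=192/np.tan(np.radians(c["vertical_fov"])/2)
    c["K"]=np.array([[f,0,c["cx"]],[0,f,c["cy"]],[0,0,1.]]); c["D"]=np.array(c["dist_coeffs"],float)
    c["E"]=np.array(c["extrinsics"]); return c
def ray(c,uv):
    p=cv2.undistortPoints(np.array([[uv]],float),c["K"],c["D"])[0,0]
    R=c["E"][:3,:3];t=c["E"][:3,3]
    return -R.T@t, R.T@np.array([p[0],-p[1],-1.])
def onz(c,uv,z):
    o,d=ray(c,uv); return o+d*(z-o[2])/d[2]
def proj(c,P):
    P=np.atleast_2d(P); q=P@c["E"][:3,:3].T+c["E"][:3,3]; q=q*[1,-1,-1]
    return cv2.projectPoints(q,np.zeros(3),np.zeros(3),c["K"],c["D"])[0][:,0]
def two(c1,u1,c2,u2):
    o1,d1=ray(c1,u1);o2,d2=ray(c2,u2)
    s=np.linalg.lstsq(np.c_[d1,-d2],o2-o1,rcond=None)[0]
    a,b=o1+s[0]*d1,o2+s[1]*d2
    return (a+b)/2,np.linalg.norm(a-b)
def save(n,im,s=1,crop=None):
    if crop: x,y,w,h=crop; im=im[y:y+h,x:x+w]
    cv2.imwrite("pics/"+n,cv2.resize(im[:,:,::-1],None,fx=s,fy=s,interpolation=cv2.INTER_CUBIC))
E
python3 - <<'E'
from h import *
print(robot.grasp_offset, robot.observe())
for n in("scene","top"):
    c=cam(n); save(n+"0.png",c["frame"],1.5); print(n,c["vertical_fov"],c["D"],np.round(c["E"],3).tolist())
E
```

```text
pics
0.0187 {'time': 0.0, 'q': array([-7.82893639e+01,  1.79576271e+01,  8.58557899e+01, -1.75866312e-03,
        7.62596881e+01, -1.27999062e+01]), 'dq': array([-0.00868106, -0.13680664,  0.01087   ,  0.04774798, -0.07351181,
       -0.06411358]), 'tau': array([-5.13422196e-05, -4.12265646e+01, -2.59742850e+01, -1.74064708e-04,
        4.13921691e-03,  1.48976532e-06]), 'eef_pos': array([ 0.21772802, -0.47743066,  0.2307396 ]), 'tool_rot': array([-101.46167046,   89.92687489,  103.04929071]), 'wrist_force': array([-0.53751903, -0.00380291,  0.2525108 ]), 'wrist_torque': array([-0.02524294,  0.03655895,  0.03156046]), 'opening': 1.0012382817218761}
scene 53.535411705853036 [0.04391409 0.         0.         0.         0.        ] [[0.628, 0.778, 0.014, -0.335], [-0.507, 0.395, 0.766, 0.222], [0.59, -0.488, 0.643, -1.503], [0.0, 0.0, 0.0, 1.0]]
top 48.84962597242132 [-0.09182951  0.          0.          0.          0.        ] [[0.021, -1.0, 0.018, -0.01], [0.981, 0.024, 0.193, -0.553], [-0.193, 0.013, 0.981, -1.353], [0.0, 0.0, 0.0, 1.0]]
```

View pics/scene0.png

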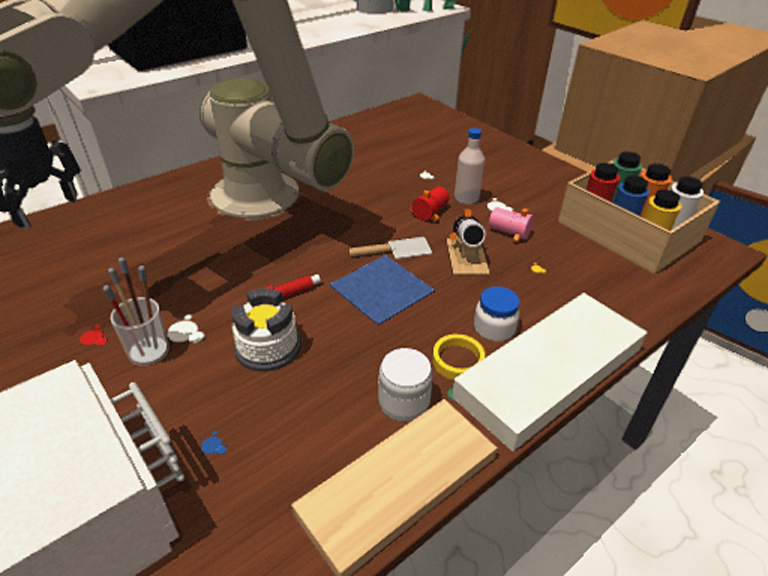

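View pics/top0.png

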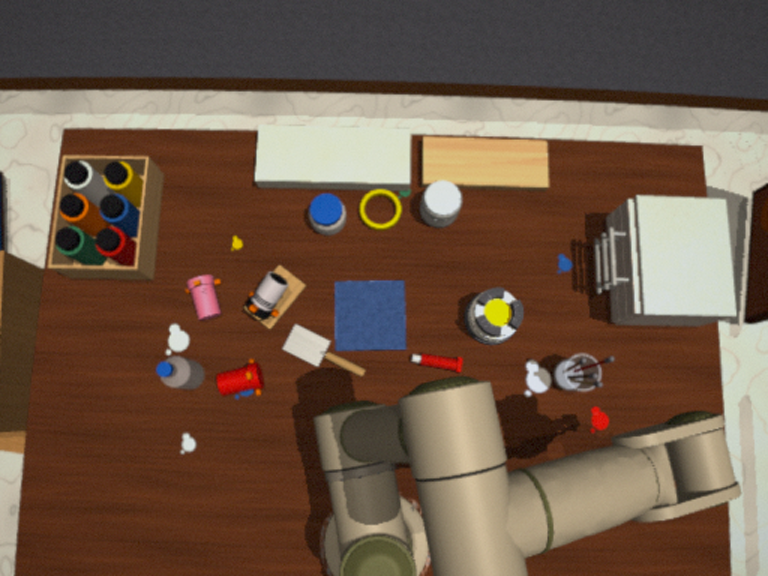

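The snoot is the silver and black one in the rest: top pixel (268,293)/1.5, scene (468,235)/1.5. It could be confused with:
- pink snoot: top (203,297), scene (512,222)
- red snoot: top (240,380), scene (432,203)

The spotlight is at top (495,315) and the pad at (370,315). I'll check the choice in a close crop.

```bash
python3 - <<'E'
from h import *
t=cam("top")["frame"]; s=cam("scene")["frame"]
def cr(im,x,y): return cv2.resize(im[y:y+60,x:x+60],(390,290) if 0 else (300,300),interpolation=cv2.INTER_CUBIC)
m=np.vstack([np.hstack([cr(t,150,165),cr(s,282,128)]),np.hstack([cr(t,300,180),cr(s,147,185)])])
save("crop1.png",m)
c=cam("top")
hsv=cv2.cvtColor(c["frame"],cv2.COLOR_RGB2HSV)
def blob(mask,lab):
    n,_,st,ce=cv2.connectedComponentsWithStats(mask.astype(np.uint8))
    for i in range(1,n):
        if st[i,4]>15: print(lab,st[i],ce[i].round(1))
H,S,V=cv2.split(hsv)
blob((H>100)&(H<125)&(S>100)&(V>50),"blue")
blob((H>24)&(H<34)&(S>150)&(V>120),"yellow")
E
```

```text
blue [ 67 129  25  28 268] [ 83.2 144.3]
blue [206 129  22  21 364] [216.9 139. ]
blue [372 170  10  12  75] [375.9 175.5]
blue [ 223  187   47   47 2080] [246.4 209.9]
blue [104 241  11  10  89] [109.1 245.8]
blue [160 260   9   4  25] [164.2 261.6]
yellow [240 126  28  27 265] [253.4 138.8]
yellow [155 158   6   8  33] [157.5 161.8]
yellow [323 199  17  19 246] [331.3 207.8]
```

View pics/crop1.png

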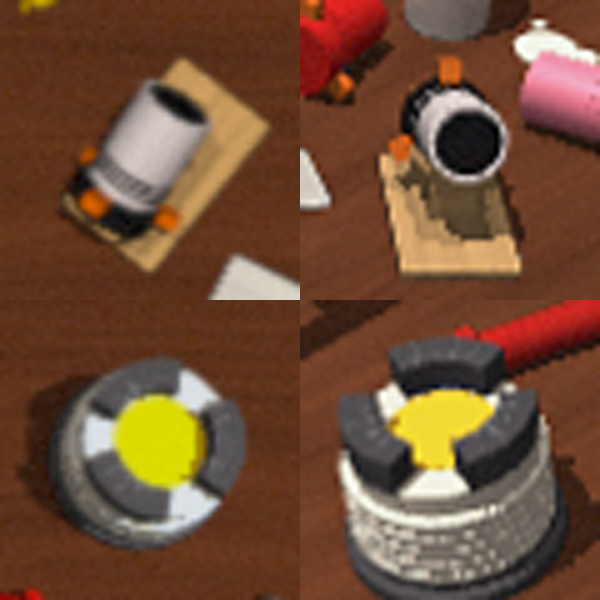

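The crop confirms the silver snoot with orange lugs, with its far end at top (185.6,185.6) and scene (315.6,156). The collar's three notches show as white gaps. Next: the numbers.

```bash
cat >> h.py <<'E'
def c2p(o,u): return [o[0]+(u[0]+.5)/5-.5,o[1]+(u[1]+.5)/5-.5]
E
python3 - <<'E'
from h import *
T=cam("top");S=cam("scene")
end,e=two(T,c2p((150,165),(178,103)),S,c2p((282,128),(168,140))); print("far end",end.round(4),e)
C=[onz(T,c2p((150,165),u),.010)[:2] for u in [(183,58),(270,125),(150,272)]]
print("corners",np.round(C,4)); d=C[1]-C[2]; print("len",np.linalg.norm(d),np.linalg.norm(C[0]-C[1]),"dir",np.degrees(np.arctan2(d[1],d[0])), "perp side dir",np.degrees(np.arctan2(*(C[1]-C[0])[::-1]))+90, "ctr",(C[0]+C[2])/2)
th=np.arctan2(d[1],d[0]); 
R=(C[0]+C[2])/2; o=np.r_[R-.05*np.array([np.cos(th),np.sin(th)]),.05]
print("snoot origin",o,"end pred",o+.09*np.array([np.cos(th)*.906,np.sin(th)*.906,.4226]))
print("pad",onz(T,(246.4,209.9),.005))
hs=cv2.cvtColor(S["frame"],cv2.COLOR_RGB2HSV); m=cv2.inRange(hs,(22,130,100),(36,255,255)); m[:, :150]=0;m[:,205:]=0
ys,xs=np.nonzero(m); ye=onz(S,(xs.mean(),ys.mean()),.08)
print("lamp top",onz(T,(331.3,207.8),.08),"scene",ye)
# collar dark mask circle at z=.102
f=T["frame"]; h=cv2.cvtColor(f,cv2.COLOR_RGB2HSV)
for name,mk,z in(("dark",(h[:,:,1]<40)&(h[:,:,2]>55)&(h[:,:,2]<115),.102),("white",(h[:,:,1]<60)&(h[:,:,2]>150),.08)):
    P=np.array([onz(T,(x,y),z)[:2] for y,x in zip(*np.nonzero(mk)) if 300<x<360 and 180<y<240])
    c0=onz(T,(331.3,207.8),.08)[:2]
    if name=="dark":
        P=P[np.linalg.norm(P-c0,axis=1)<.062]
        hull=cv2.convexHull(P.astype(np.float32)); print("collar circ",cv2.minEnclosingCircle(hull))
    else:
        r=P-c0; q=np.linalg.norm(r,axis=1); a=np.degrees(np.arctan2(r[:,1],r[:,0])); k=(q>.034)&(q<.05)
        print(np.sort(a[k]).round(0)); print("notch mod120",np.degrees(np.angle(np.exp(3j*np.radians(a[k])).mean()))/3)
q=robot.observe()["tool_rot"]; 
from scipy.spatial.transform import Rotation as Ro
M=Ro.from_euler("xyz",q,degrees=True).as_matrix(); print(M.round(3), "jaw deg",np.degrees(np.arctan2(M[1,1],M[0,1])))
E
```

```text
far end [0.5598 0.2274 0.0904] 0.0056966524548654985
corners [[0.6103 0.2403]
 [0.5646 0.178 ]
 [0.4609 0.255 ]]
len 0.1290962775665315 0.07731582601459232 dir -36.60894978891309 perp side dir -36.26215445410949 ctr [0.53562677 0.24763534]
snoot origin [0.49549055 0.27745286 0.05      ] end pred [0.56094469 0.22882645 0.088034  ]
pad [0.49850992 0.02928899 0.005     ]
lamp top [ 0.50048965 -0.2476464   0.08      ] scene [ 0.49110512 -0.25140835  0.08      ]
collar circ ((0.4948630928993225, -0.24141530692577362), 0.05773334205150604)
[-170. -169. -168. -167. -166. -166. -165. -164. -162. -162. -161. -161.
 -159. -159. -158. -157. -156. -155. -153. -153. -152. -151. -150. -149.
 -148. -148. -147. -146. -145. -144. -143. -142. -139. -139.  -53.  -52.
  -51.  -51.  -50.  -48.  -48.  -47.  -47.  -44.  -44.  -44.  -42.  -41.
  -41.  -40.  -39.  -38.  -37.  -36.  -35.  -34.  -33.  -33.  -32.  -30.
  -30.  -28.  -28.  -26.  -26.  -24.  -24.  -22.  -21.  -19.   70.   71.
   71.   72.   72.   74.   75.   76.   76.   77.   78.   79.   80.   81.
   82.   83.   84.   84.   87.   88.   88.   88.   92.   92.   92.   92.
   96.   96.   97.   97.   98.  100.  101.  101.]
notch mod120 -35.831442234283266
[[-0.     0.415 -0.91 ]
 [ 0.    -0.91  -0.415]
 [-1.    -0.    -0.   ]] jaw deg -65.48583394067501
```

Call:
send_rows:
  rows: [10,8,8,36,100,33,71.5,8,36,100,33,71.5,8,36,100,33,71.5,8,36,100,33,71.5,8,36,100]

```text
time: 0.77
eef_pos: [0.3121, -0.3014, 0.2662]
tool_rot: [-120.8, 90.0, 119.8]
wrist_force: [0.2, -0.4, 0.2]
opening: 1.004
```

Call:
send_rows:
  rows: [24,55,0,85,100,24,55,0,85,100,24,55,0,85,100,24,55,0,85,100,24,55,0,85,100]

```text
time: 1.18
eef_pos: [0.3953, -0.1103, 0.2664]
tool_rot: [47.3, 90.0, -36.2]
wrist_force: [0.7, -1.0, -0.2]
opening: 0.997
```

Call:
send_rows:
  rows: [15.4,34.7,-6,47,100,15.4,34.7,-6,47,100,15.4,34.7,-6,47,100,15.4,34.7,-6,47,100,15.4,34.7,-6,47,100]

```text
time: 1.6
eef_pos: [0.4786, 0.0782, 0.2337]
tool_rot: [41.3, 90.0, -6.4]
wrist_force: [0.7, -1.4, 0.8]
opening: 1.001
```

Call:
send_rows:
  rows: [7,16.5,-4,12,100,7,16.5,-4,12,100,7,16.5,-4,12,100,7,16.5,-4,12,100,7,16.5,-4,12,100]

```text
time: 2.02
eef_pos: [0.5488, 0.2471, 0.1919]
tool_rot: [177.0, 90.0, 141.5]
wrist_force: [-0.5, -0.8, 0.2]
opening: 1.003
```

Call:
send_rows:
  rows: [0,-1.0,-3,-1,100,0,-1.0,-6,-1,100,0,-1,-9,-1,100,0,-1,-12,-1,100,0,-1,-13.2,-1,100]

```text
time: 2.43
eef_pos: [0.5469, 0.2366, 0.0559]
tool_rot: [-136.9, 89.6, -173.5]
wrist_force: [-0.1, -0.1, -0.5]
opening: 0.998
```

```bash
python3 - <<'E'
from h import *
S=cam("scene");T=cam("top")
m=np.hstack([cv2.resize(S["frame"][100:190,270:360],(390,390)),cv2.resize(T["frame"][150:240,140:230],(390,390))]); save("g1.png",m)
print(robot.observe()["eef_pos"],robot.observe()["wrist_force"])
E
```

```text
[0.54779464 0.2368464  0.05819657] [-0.39233353 -0.13971985  0.07029585]
```

View pics/g1.png

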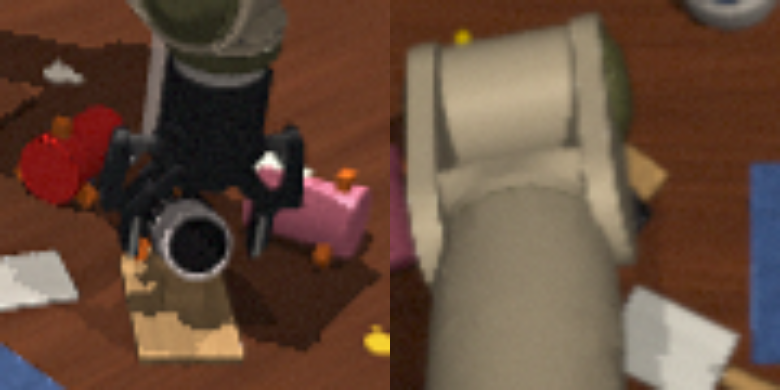

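The fingers straddle the tube's free end, at (195,240) in the left crop. Closing gently.

Call:
send_rows:
  rows: [0,0,0,0,40,0,0,0,0,40,0,0,0,0,40,0,0,0,0,40,0,0,0,0,40]
  squeeze: 30

```text
time: 2.95
eef_pos: [0.5482, 0.2359, 0.0602]
tool_rot: [-114.1, 89.8, -150.6]
wrist_force: [-4.0, -6.7, 6.7]
opening: 0.598
```

Call:
send_rows:
  rows: [0,0,1,0,40,0,0,2,0,40,0,0,4,0,40,0,0,6,0,40,0,0,6,0,40]

```text
time: 3.37
eef_pos: [0.5504, 0.2365, 0.1255]
tool_rot: [35.2, 89.7, -1.3]
wrist_force: [1.0, 0.2, -2.1]
opening: 0.599
```

Call:
send_rows:
  rows: [-1,-4,3,0,40,-2,-8,4,0,40,-3,-12,4,0,40,-4,-16,4,0,40,-4.2,-19.5,4,0,40]

```text
time: 3.78
eef_pos: [0.5077, 0.0435, 0.1661]
tool_rot: [34.0, 89.6, -2.4]
wrist_force: [1.0, 0.1, -1.3]
opening: 0.601
```

Call:
send_rows:
  rows: [0,-1,0,0,40,0,-1,0,0,40]

```text
time: 3.95
eef_pos: [0.5077, 0.0309, 0.1664]
tool_rot: [30.0, 89.5, -6.7]
wrist_force: [-0.1, 0.9, -2.5]
opening: 0.596
```

```bash
python3 - <<'E'
from h import *
S=cam("scene"); o=robot.observe(); print(o["eef_pos"],o["wrist_force"],o["wrist_torque"])
u=proj(S,o["eef_pos"])[0].astype(int); print(u)
x,y=u-[50,50]; save("g2.png",S["frame"],6,(x,y,100,100)); print(x,y)
E
```

```text
[0.50781038 0.03267582 0.16630798] [-0.85519415  0.66679766 -1.91187601] [ 0.03940007 -0.06826902 -0.01578189]
[259 149]
209 99
```

View pics/g2.png

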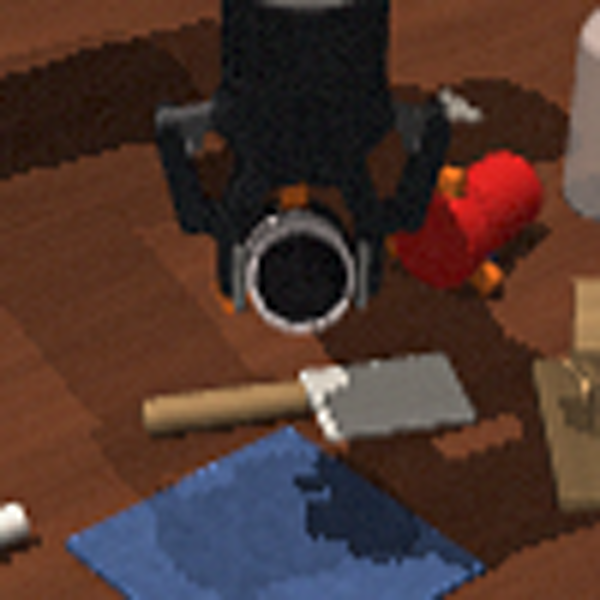

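The tube is held at about 25°, still tilted, and has not swung. I'll ease the grip to 20 N and jerk upward so the heavy foot swings down.

Call:
send_rows:
  rows: [0,0,0,0,40,0,0,4,0,40,0,0,8,0,40,0,0,9,0,40,0,0,9,0,40]
  squeeze: 20

```text
time: 4.42
eef_pos: [0.5091, 0.0339, 0.2592]
tool_rot: [32.4, 89.2, -4.1]
wrist_force: [0.7, 0.7, -2.4]
opening: 0.603
```

Call:
send_rows:
  rows: [0,0,-2,0,40,0,0,-6,0,40,0,0,-2,0,40,0,0,1,0,40,0,0,1,0,40]

```text
time: 4.83
eef_pos: [0.5101, 0.0347, 0.2719]
tool_rot: [31.5, 88.9, -4.9]
wrist_force: [1.1, -0.2, -1.0]
opening: 0.599
```

```bash
cat > look.py <<'E'
from h import *
import sys
S=cam("scene"); o=robot.observe(); print(o["time"],o["eef_pos"],o["wrist_force"],o["wrist_torque"],o["opening"])
# orange pixels and silver blob near gripper
u=proj(S,o["eef_pos"]+[0,0,.02])[0]
h=cv2.cvtColor(S["frame"],cv2.COLOR_RGB2HSV)
m=cv2.inRange(h,(6,170,90),(18,255,255))
n,_,st,ce=cv2.connectedComponentsWithStats(m)
print("grasp px",u)
for i in range(1,n):
    if st[i,4]>5 and np.hypot(*(ce[i]-u))<55: print("orange",ce[i].round(1),st[i,4])
if len(sys.argv)>1:
    x,y=(u-[50,40]).astype(int); save(sys.argv[1],S["frame"],5,(max(x,0),max(y,0),100,100)); print(x,y)
E
python3 look.py
```

```text
4.8833 [0.50966746 0.03470081 0.26967993] [-0.61957801  0.18219428 -2.42298914] [-0.01416986 -0.05107768 -0.01075852] 0.5980269384812209
grasp px [261.51005489 112.17542697]
orange [289.3  68.5] 37
orange [244.8  74. ] 8
orange [288.5  75.8] 6
orange [302.6  81.9] 14
orange [293.   85.1] 16
orange [311.1  88.5] 19
orange [232.7  87.3] 7
orange [245.9  91.9] 16
orange [290.5  93.4] 13
orange [298.5  90.8] 6
orange [235.9  97. ] 9
orange [259.1  97.6] 39
orange [306.   95.4] 7
orange [306.1 101.3] 13
orange [220.  100.9] 11
orange [284.8  99.8] 6
orange [234.5 101. ] 6
orange [207.2 105.7] 13
orange [211.1 106.8] 8
orange [223. 105.] 12
orange [302.3 109.6] 9
orange [247.9 117.9] 14
orange [302.3 117. ] 6
orange [301.9 123.4] 9
orange [283.7 128.5] 26
orange [300.9 132.6] 7
orange [234.1 134.2] 8
orange [252.3 142.5] 15
orange [303.  140.5] 8
orange [289.7 144.5] 18
orange [296.4 144.2] 11
orange [231.6 144.6] 7
orange [254.4 147.5] 11
orange [242.4 149.4] 8
orange [258.7 148.3] 6
orange [232.5 148.8] 6
orange [247.3 149.5] 6
orange [299.4 148.9] 9
orange [236.8 157.4] 20
orange [262.5 158.8] 24
```

Still at 25°. The pads hold it too firmly to swing, so I'll tip it up by pushing the foot's lower rim against the pad's −y edge, which is 5 mm high. First I turn so the tube points to −y.

Call:
send_rows:
  rows: [1,-3.5,-1,-7,40,1,-7,-3,-14,40,1,-11,-6,-21,40,1,-14,-9,-28,40,1,-15,-12,-35,40]

```text
time: 5.3
eef_pos: [0.5194, -0.1174, 0.1474]
tool_rot: [30.9, 89.0, -40.9]
wrist_force: [1.0, -0.9, -2.2]
opening: 0.596
```

Call:
send_rows:
  rows: [0,0,-2,-7,40,0,0,-3,-14,40,0,0,-4,-18.6,40,0,0,-5,-18.6,40,0,0,-5,-18.6,40]

```text
time: 5.72
eef_pos: [0.5178, -0.1162, 0.0941]
tool_rot: [16.4, 89.3, -73.8]
wrist_force: [-0.1, 0.4, -2.3]
opening: 0.595
```

```bash
python3 look.py g3.png | grep -v orange
```

```text
5.7667 [ 0.51848965 -0.11653375  0.09555565] [-0.61705147 -0.11917199 -2.02167578] [-0.05201582  0.02341342  0.0290371 ] 0.5991265370435411
grasp px [220.38355276 185.11183513]
170 145
```

View pics/g3.png

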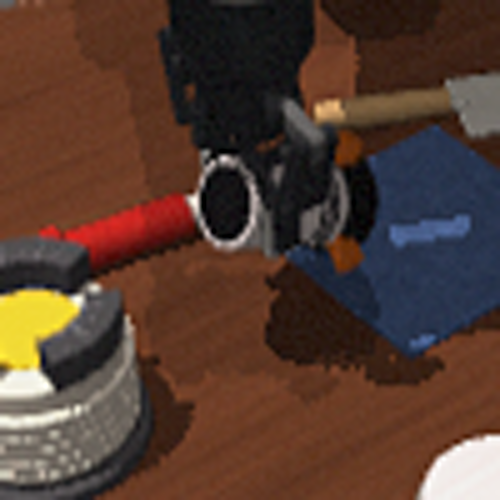

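Call:
send_rows:
  rows: [0,0,-2,0,40,0,0,-4,0,40,0,0,-5,0,40,0,0,-5.5,0,40,0,0,-5.7,0,40]

```text
time: 6.18
eef_pos: [0.5185, -0.1164, 0.0384]
tool_rot: [21.2, 89.2, -69.0]
wrist_force: [-1.7, -0.4, 0.7]
opening: 0.6
```

Call:
send_rows:
  rows: [0,0,-0.2,0,40,0,0,-0.3,0,40,0,0,-0.3,0,40]

```text
time: 6.43
eef_pos: [0.519, -0.1172, 0.0371]
tool_rot: [23.9, 89.1, -66.2]
wrist_force: [-4.4, -1.9, 7.4]
opening: 0.597
```

Call:
send_rows:
  rows: [0,0.6,0,0,40,0,1.2,0.1,0,40,0,1.7,0.4,0,40,0,2.3,0.75,0,40,0,2.3,0.75,0,40]

```text
time: 6.85
eef_pos: [0.5204, -0.0946, 0.0466]
tool_rot: [30.6, 88.8, -59.4]
wrist_force: [-0.4, -6.0, 3.9]
opening: 0.597
```

```bash
python3 look.py g4.png | grep -v orange
```

```text
6.9 [ 0.52039586 -0.09486682  0.0464478 ] [-0.80382919 -6.32460155  4.40398148] [-1.04154642  0.09535698  0.03609939] 0.5993134538933361
grasp px [227.6594834  195.45768562]
177 155
```

View pics/g4.png

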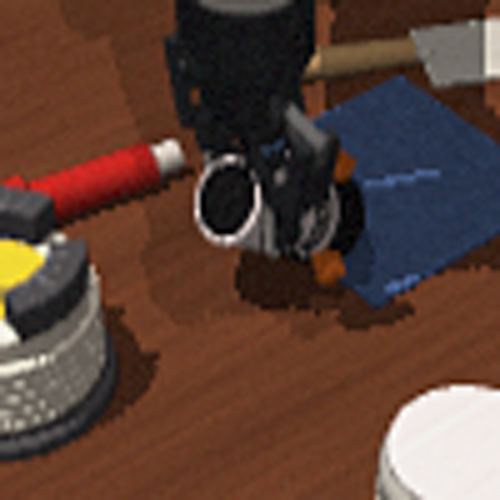

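The foot is against the pad's edge and the reaction is about 6 N, so I continue the arc.

Call:
send_rows:
  rows: [0,0.6,0.35,0,40,0,1.2,0.65,0,40,0,1.9,0.9,0,40,0,2.5,1.05,0,40,0,2.5,1.05,0,40]

```text
time: 7.32
eef_pos: [0.5204, -0.0684, 0.0572]
tool_rot: [31.7, 88.8, -58.2]
wrist_force: [0.1, 0.3, -2.6]
opening: 0.597
```

```bash
python3 look.py g5.png | grep -v orange
```

```text
7.3667 [ 0.52035252 -0.06901985  0.05698411] [-0.05903855  0.36467265 -2.69599298] [-0.04371355 -0.02385826 -0.0396188 ] 0.6027101370786724
grasp px [234.73091779 189.14411771]
184 149
```

View pics/g5.png

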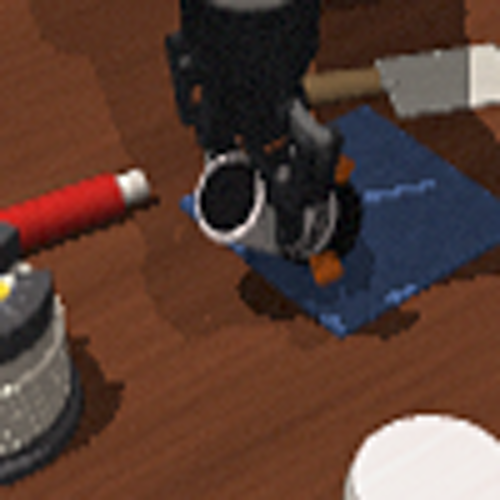

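The foot slipped over the pad edge. I'll estimate the present elevation from the lug and end pixels: end (230,188.6), upper lug (253,182.6), lower lug (249.4,202.6).

```bash
cat > elev.py <<'E'
from h import *
def pts(G,hd,e,zg=.074):
    h=np.array([np.cos(hd),np.sin(hd),0]);k=np.array([0,0,1.]);a=np.cos(e)*h+np.sin(e)*k;u=-np.sin(e)*h+np.cos(e)*k;s=np.cross(a,u)
    o=G-zg*a
    L=[o+.015*a+.041*(np.cos(p)*u+np.sin(p)*s) for p in np.radians([0,120,-120])]
    return np.array([o+.09*a]+L)
E
python3 - <<'E'
from elev import *
S=cam("scene");o=robot.observe();G=o["eef_pos"]+[0,0,.021]
for e in range(20,75,5): print(e,proj(S,pts(G,np.radians(-90),np.radians(e))).round(1).tolist())
E
```

```text
20 [[230.4, 189.6], [253.2, 175.0], [240.6, 186.5], [255.0, 198.6]]
25 [[230.5, 189.2], [253.6, 176.4], [239.7, 188.0], [254.0, 200.1]]
30 [[230.7, 188.8], [253.8, 177.9], [238.7, 189.4], [253.0, 201.6]]
35 [[230.9, 188.4], [253.8, 179.5], [237.6, 190.8], [251.8, 203.0]]
40 [[231.1, 188.0], [253.7, 181.2], [236.5, 192.1], [250.6, 204.4]]
45 [[231.4, 187.5], [253.5, 182.8], [235.2, 193.4], [249.4, 205.7]]
50 [[231.7, 187.2], [253.1, 184.6], [234.0, 194.6], [248.1, 206.9]]
55 [[232.0, 186.8], [252.6, 186.3], [232.6, 195.6], [246.7, 208.1]]
60 [[232.3, 186.4], [251.9, 188.1], [231.3, 196.6], [245.3, 209.1]]
65 [[232.6, 186.1], [251.2, 189.8], [229.8, 197.6], [243.9, 210.1]]
70 [[233.0, 185.8], [250.3, 191.6], [228.4, 198.4], [242.4, 210.9]]
```

It is at about 42°, so the method works. I'll repeat from the edge, lower this time.

Call:
send_rows:
  rows: [0,-1.5,0.2,0,40,0,-2.7,0.2,0,40,0,-2.7,-0.4,0,40,0,-2.7,-0.7,0,40,0,-2.7,-0.8,0,40]

```text
time: 7.83
eef_pos: [0.5197, -0.0963, 0.0478]
tool_rot: [27.4, 88.9, -62.5]
wrist_force: [-0.2, -0.2, -1.9]
opening: 0.598
```

Call:
send_rows:
  rows: [0,0.5,0,0,40,0,1.0,0,0,40,0,1.5,0.15,0,40,0,2.0,0.3,0,40,0,2.5,0.45,0,40]

```text
time: 8.25
eef_pos: [0.5203, -0.0718, 0.0533]
tool_rot: [27.6, 88.7, -62.3]
wrist_force: [-0.6, -6.2, 0.9]
opening: 0.595
```

Call:
send_rows:
  rows: [0,0.5,0.1,0,40,0,1.0,0.2,0,40,0,1.5,0.25,0,40,0,2.0,0.3,0,40,0,2.5,0.3,0,40]

```text
time: 8.67
eef_pos: [0.5209, -0.0469, 0.0572]
tool_rot: [29.4, 88.6, -60.5]
wrist_force: [-0.2, -6.0, 3.2]
opening: 0.596
```

```bash
python3 look.py g6.png | grep -v orange;  python3 - <<'E'
from elev import *
S=cam("scene");o=robot.observe();G=o["eef_pos"]+[0,0,.021]
for e in range(35,95,10): print(e,proj(S,pts(G,np.radians(-90),np.radians(e))).round(1).tolist())
E
```

```text
8.7167 [ 0.52092809 -0.04607143  0.05717755] [ 0.94709473 -2.23469171  4.33093348] [-0.74682791  0.06165588  0.02364138] 0.600622227602591
grasp px [241.10338335 186.08821574]
191 146
35 [[237.4, 185.2], [259.8, 176.6], [243.6, 187.9], [257.9, 199.9]]
45 [[237.9, 184.4], [259.5, 179.9], [241.3, 190.4], [255.5, 202.5]]
55 [[238.5, 183.7], [258.6, 183.4], [238.7, 192.7], [252.9, 204.9]]
65 [[239.1, 183.0], [257.2, 186.9], [236.0, 194.5], [250.1, 206.8]]
75 [[239.8, 182.4], [255.3, 190.3], [233.2, 196.0], [247.2, 208.4]]
85 [[240.6, 181.9], [253.0, 193.6], [230.3, 197.0], [244.4, 209.5]]
```

View pics/g6.png

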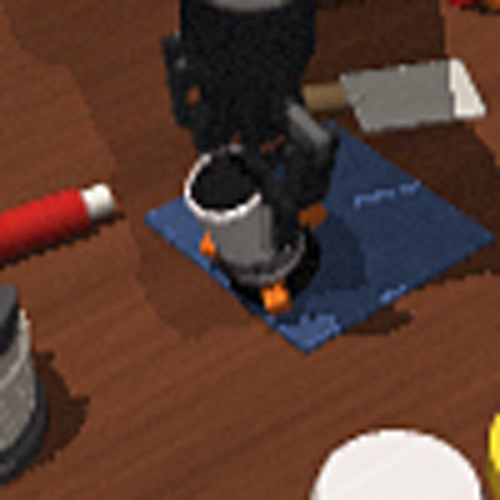

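It stands at about 75° now. I'll lift it onto the pad, lower it and finish levelling there.

Call:
send_rows:
  rows: [0,-0.3,1.4,0,40,0,2,1.6,0,40,-1,4.5,1.6,0,40,-2,6.5,1.6,0,40,-2,6.5,1.6,0,40]

```text
time: 9.18
eef_pos: [0.4987, 0.0221, 0.0726]
tool_rot: [25.8, 88.8, -63.9]
wrist_force: [0.2, 0.4, -2.4]
opening: 0.599
```

Call:
send_rows:
  rows: [0,0,-0.8,0,40,0,0,-1.1,0,40,0,0.6,-1.3,0,40,0,1.2,-1.4,0,40,0,1.2,-1.4,0,40]

```text
time: 9.6
eef_pos: [0.4986, 0.0347, 0.0582]
tool_rot: [24.3, 88.8, -65.4]
wrist_force: [-0.1, -0.5, -1.6]
opening: 0.598
```

Call:
send_rows:
  rows: [0,0,-0.2,0,40,0,0,-0.4,0,40,0,0,-0.6,0,40,0,0,-0.6,0,40]

```text
time: 9.93
eef_pos: [0.5001, 0.0346, 0.056]
tool_rot: [33.0, 88.7, -56.7]
wrist_force: [-11.2, 3.7, 38.7]
opening: 0.594
```

Call:
send_rows:
  rows: [0,0.3,0.1,0,40,0,0.6,0.1,0,40,0,1.0,0.1,0,40,0,1.0,0.1,0,40]

```text
time: 10.27
eef_pos: [0.5003, 0.045, 0.0569]
tool_rot: [33.3, 88.7, -56.3]
wrist_force: [0.6, -0.0, 4.0]
opening: 0.601
```

```bash
python3 look.py g7.png | grep -v orange;  python3 - <<'E'
from elev import *
S=cam("scene");o=robot.observe();G=o["eef_pos"]+[0,0,.021]
for e in range(60,100,10): print(e,proj(S,pts(G,np.radians(-90),np.radians(e))).round(1).tolist())
E
```

```text
10.3167 [0.50025291 0.04483114 0.05688043] [0.14072467 0.38428995 2.72684002] [0.15972718 0.02617822 0.02184657] 0.5987749151113965
grasp px [260.41908537 171.18126082]
210 131
60 [[258.5, 168.3], [275.7, 170.9], [255.9, 179.2], [270.0, 190.3]]
70 [[259.1, 167.7], [274.1, 174.2], [253.3, 180.7], [267.3, 192.0]]
80 [[259.8, 167.2], [272.1, 177.5], [250.7, 181.8], [264.7, 193.2]]
90 [[260.5, 166.8], [269.7, 180.5], [248.1, 182.5], [262.1, 193.9]]
```

View pics/g7.png

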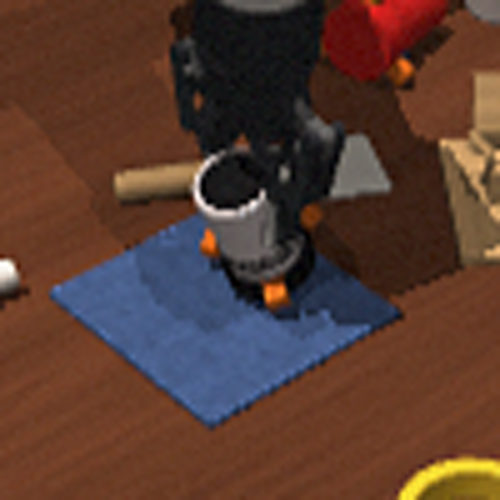

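The snoot is nearly upright on the pad, with its lugs at (251.6,179.4), (265,189.6) and (272.4,173.8). One more levelling nudge, then open.

Call:
send_rows:
  rows: [0,0,-0.1,0,40,0,0.5,-0.1,0,40,0,1.0,-0.1,0,40,0,1.0,-0.1,0,40]

```text
time: 10.7
eef_pos: [0.5011, 0.0546, 0.0566]
tool_rot: [36.2, 88.6, -53.4]
wrist_force: [-0.2, -0.7, 8.6]
opening: 0.598
```

Call:
send_rows:
  rows: [0,0,0,0,75,0,0,0,0,100,0,0,0,0,100,0,0,0,0,100,0,0,0,0,100]

```text
time: 11.12
eef_pos: [0.501, 0.0546, 0.0563]
tool_rot: [35.5, 88.6, -54.1]
wrist_force: [-0.4, -0.0, 0.3]
opening: 1.002
```

Call:
send_rows:
  rows: [0,0,3,0,100,0,0,7,0,100,0,0,11,0,100,-4,3,13,0,100,-8,7,13,0,100]

```text
time: 11.53
eef_pos: [0.4411, 0.106, 0.1877]
tool_rot: [45.7, 88.3, -44.1]
wrist_force: [-0.0, 1.4, 0.1]
opening: 0.999
```

Call:
send_rows:
  rows: [-4,4,0,0,100,-8,8,0,0,100,-10,12,0,0,100,-10,16,0,0,100,-10,16,0,0,100]

```text
time: 11.95
eef_pos: [0.3392, 0.2685, 0.1881]
tool_rot: [47.7, 88.3, -42.1]
wrist_force: [1.4, -0.1, 0.4]
opening: 1.002
```

```bash
cat > meas.py <<'E'
from h import *
T=cam("top");S=cam("scene")
def lugs(c,box,z):
    x,y,w,h=box; hs=cv2.cvtColor(c["frame"],cv2.COLOR_RGB2HSV)
    m=cv2.inRange(hs,(5,190,110),(17,255,255)); k=np.zeros_like(m); k[y:y+h,x:x+w]=m[y:y+h,x:x+w]
    n,_,st,ce=cv2.connectedComponentsWithStats(k)
    return [(ce[i],st[i,4],onz(c,ce[i],z)) for i in range(1,n) if st[i,4]>=4]
E
python3 - <<'E'
from meas import *
for c,nm in((T,"top"),(S,"scene")):
    u=proj(c,[.5,.045,.03])[0].astype(int); x,y=u-30
    for l in lugs(c,(x,y,60,60),.02): print(nm,l[0].round(1),l[1],l[2].round(4))
    print(x,y)
ut=proj(T,[.5,.045,.05])[0].astype(int)-30; us=proj(S,[.5,.045,.05])[0].astype(int)-30
cr=lambda c,u: cv2.resize(c["frame"][u[1]:u[1]+60,u[0]:u[0]+60],(390,390),interpolation=cv2.INTER_CUBIC)
save("p1.png",np.hstack([cr(T,ut),cr(S,us)])); print(ut,us)
E
```

```text
top [220.2 207.6] 13 [0.5019 0.1181 0.02  ]
top [235.7 217. ] 18 [0.4712 0.0646 0.02  ]
211 178
scene [276.8 176.3] 11 [0.4987 0.1177 0.02  ]
scene [256.6 178.4] 16 [0.4663 0.0581 0.02  ]
scene [269.  187.8] 23 [0.5276 0.0592 0.02  ]
230 152
[211 177] [230 147]
```

View pics/p1.png

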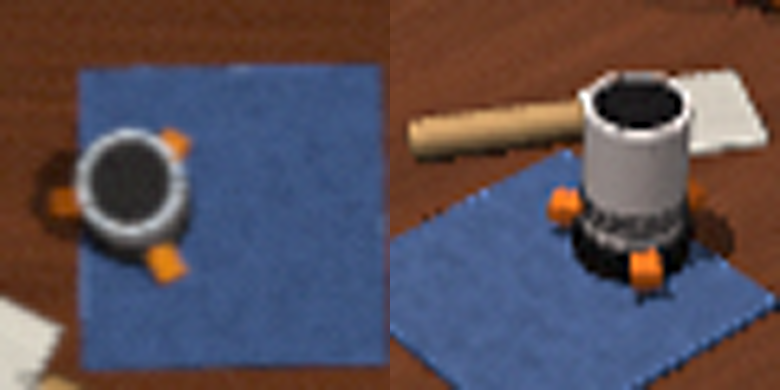

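It stands upright on the pad, let go (milestone 1). The tube mouth is at top (231.1,205.1) and scene (267.2,162.2). The third lug is at top (238.0,198.3).

```bash
python3 - <<'E'
from meas import *
a=np.array([231.1,205.1])-.4;b=np.array([267.2,162.2])-.4
print("mouth top",onz(T,a,.095),"scene",onz(S,b,.095),"two",two(T,a,S,b))
L=[l[2][:2] for l in lugs(T,(211,177,60,60),.023)]; L.append(onz(T,(237.6,197.9),.023)[:2])
c=onz(T,a,.095)[:2]; print(np.round(L,4), "mean",np.mean(L,0))
for l in L: d=l-np.mean(L,0); print(np.linalg.norm(d),np.degrees(np.arctan2(d[1],d[0])))
o=robot.observe();print(o["eef_pos"],o["tool_rot"],o["q"])
E
```

```text
mouth top [0.50045846 0.07951366 0.095     ] scene [0.49341722 0.07572404 0.095     ] two (array([0.49784461, 0.07650751, 0.09777304]), np.float64(0.007144969561892646))
[[0.5014 0.1179]
 [0.4708 0.0645]
 [0.5362 0.06  ]] mean [0.50278268 0.08080819]
0.03714215636723448 92.1274662808216
0.035935043600661784 -152.94043351956057
0.039314037810860084 -31.889809186711023
[0.34079153 0.26608728 0.18751522] [ 44.55500666  88.33861526 -45.18022454] [ 23.32401481   8.60291168 104.61603897  -1.68975361  66.1813246
  23.7335928 ]
```

```bash
python3 - <<'E'
from meas import *
from scipy.optimize import least_squares
for c,nm,b in((T,"top",(305,185,50,45)),(S,"scene",(147,185,60,45))):
    x,y,w,h=b; im=cv2.resize(c["frame"][y:y+h,x:x+w],None,fx=4,fy=4,interpolation=cv2.INTER_CUBIC)
    hs=cv2.cvtColor(im,cv2.COLOR_RGB2HSV); m=cv2.inRange(hs,(22,120,110),(36,255,255))
    k=max(cv2.findContours(m,cv2.RETR_EXTERNAL,cv2.CHAIN_APPROX_NONE)[0],key=cv2.contourArea)[:,0]
    uv=(k+.5)/4-.5+[x,y]
    A=np.array([onz(c,p,.08)[:2] for p in uv]);B=np.array([onz(c,p,.102)[:2] for p in uv])
    f=lambda p: np.maximum(np.linalg.norm(A-p[:2],axis=1)-p[2],np.linalg.norm(B-p[:2],axis=1)-.032)
    r=least_squares(f,[.495,-.245,.031],loss="soft_l1",f_scale=.001); print(nm,r.x.round(4),np.sqrt(np.mean(r.fun**2)))
    C=r.x[:2]
    # notch bearings: white pixels between r 33..44 on z=.08 about this centre
    hf=cv2.cvtColor(c["frame"],cv2.COLOR_RGB2HSV); P=np.array([onz(c,(u,v),.08)[:2]-C for v in range(y,y+h) for u in range(x,x+w) if hf[v,u,1]<60 and hf[v,u,2]>150])
    q=np.linalg.norm(P,axis=1);P=P[(q>.033)&(q<.050)];a=np.degrees(np.arctan2(P[:,1],P[:,0])); 
    for lo in(60,-60,-180): 
        s=a[(a>lo)&(a<lo+90)]; print(lo,s.min().round(),s.max().round(),s.mean().round(1),len(s))
E
```

```text
top [ 0.4992 -0.2468  0.031 ] 0.0007256760512809769
60 68.0 100.0 83.5 37
-60 -53.0 -21.0 -37.0 35
-180 -169.0 -137.0 -153.7 37
scene [ 0.5026 -0.2574  0.0399] 0.005880376378502042
60 101.0 111.0 106.0 5
-60 -58.0 -9.0 -34.4 39
-180 -179.0 -99.0 -162.7 18
```

Call:
send_rows:
  rows: [8,-9.5,-2,0,100,15.9,-18.8,-4,0,100,15.9,-18.8,-4,0,100,15.9,-18.8,-4,0,100,15.9,-18.8,-4,0,100]

```text
time: 12.67
eef_pos: [0.4747, 0.1056, 0.1541]
tool_rot: [45.0, 88.3, -45.0]
wrist_force: [0.5, 1.7, 0.4]
opening: 0.999
```

Call:
send_rows:
  rows: [2.6,-2.6,0,0,100,2.6,-2.6,-3,0,100,2.6,-2.6,-5,0,100,2.6,-2.6,-5,0,100]

```text
time: 13.0
eef_pos: [0.4988, 0.0778, 0.1005]
tool_rot: [33.6, 88.6, -56.6]
wrist_force: [-0.4, 0.2, -0.3]
opening: 1.005
```

Call:
send_rows:
  rows: [0,0,-2,0,100,0,0,-4,0,100,0,0,-5.5,0,100,0,0,-6.1,0,100,0,0,-6.1,0,100]

```text
time: 13.42
eef_pos: [0.4986, 0.0774, 0.0394]
tool_rot: [31.1, 88.6, -59.1]
wrist_force: [0.2, 0.2, 0.2]
opening: 0.998
```

Call:
send_rows:
  rows: [0,0,0,0,40,0,0,0,0,40,0,0,0,0,40,0,0,0,0,40,0,0,0,0,40]
  squeeze: 20

```text
time: 13.83
eef_pos: [0.4993, 0.0773, 0.0407]
tool_rot: [34.7, 88.6, -55.5]
wrist_force: [-0.5, -0.2, 6.7]
opening: 0.604
```

Call:
send_rows:
  rows: [0,0,0,0,100,0,0,0,0,100,0,0,0,0,100,0,0,0.2,-7,100,0,0,0.2,-14,100]

```text
time: 14.25
eef_pos: [0.4994, 0.0773, 0.043]
tool_rot: [35.5, 88.6, -69.0]
wrist_force: [-0.7, -1.0, -0.4]
opening: 1.001
```

Call:
send_rows:
  rows: [0,0,0,-7,100,0,0,0,-14,100,0,0,0,-21,100,0,0,0,-28,100,0,0,0,-35,100]

```text
time: 14.67
eef_pos: [0.4993, 0.0774, 0.0429]
tool_rot: [34.8, 88.6, -105.1]
wrist_force: [0.6, -0.6, -0.2]
opening: 1.002
```

Call:
send_rows:
  rows: [0,0,0,-7,100,0,0,0,-14,100,0,0,0,-21,100,0,0,0,-28,100,0,0,0,-35,100]

```text
time: 15.08
eef_pos: [0.4992, 0.0774, 0.0429]
tool_rot: [34.5, 88.5, -140.7]
wrist_force: [0.2, -0.3, 0.7]
opening: 0.999
```

Call:
send_rows:
  rows: [0,0,0,-5,40,0,0,0,-5,40,0,0,0,-5,40,0,0,0,-5,40,0,0,0,-5,40]
  squeeze: 40

```text
time: 15.5
eef_pos: [0.4992, 0.0775, 0.043]
tool_rot: [34.4, 88.6, -145.7]
wrist_force: [-1.4, 0.2, 3.1]
opening: 0.597
```

Call:
send_rows:
  rows: [0,0,3,0,40,0,0,7,0,40,0,0,11,0,40,0,-3,13,0,40,0,-7,13,0,40]

```text
time: 15.92
eef_pos: [0.5009, 0.0082, 0.1775]
tool_rot: [50.7, 88.9, -129.0]
wrist_force: [2.0, -0.4, -1.9]
opening: 0.6
```

Call:
send_rows:
  rows: [0,-4,0.5,0,40,0,-8,0.5,-1,40,0,-12,0.5,-2,40,0,-16,0.5,-3,40,0,-20,0.5,-4,40]

```text
time: 16.33
eef_pos: [0.5002, -0.1936, 0.1822]
tool_rot: [48.5, 88.8, -135.3]
wrist_force: [-0.7, 1.4, -2.6]
opening: 0.598
```

Call:
send_rows:
  rows: [-0.2,-3,0,-1,40,-0.2,-5.4,0,-1,40,-0.2,-5.4,-1.5,-1,40,-0.2,-5.4,-2.8,-1,40,-0.2,-5.4,-2.8,-1,40]

```text
time: 16.75
eef_pos: [0.4968, -0.2472, 0.1512]
tool_rot: [33.5, 88.7, -151.2]
wrist_force: [-0.5, 0.2, -3.4]
opening: 0.602
```

```bash
python3 - <<'E'
from meas import *
o=robot.observe();print(o["eef_pos"],o["tool_rot"],o["wrist_force"])
u=proj(S,[.498,-.248,.11])[0].astype(int); save("l1.png",S["frame"],8,(u[0]-35,u[1]-35,70,70)); print(u-35)
for l in lugs(S,(u[0]-35,u[1]-35,70,70),o["eef_pos"][2]-.038+.015): d=l[2]-o["eef_pos"]; print(l[0].round(1),l[1],l[2].round(4),np.degrees(np.arctan2(d[1],d[0])))
E
```

```text
[ 0.49804041 -0.24740987  0.15395092] [  45.26396486   88.81779512 -139.42608228] [ 0.03126486 -0.45676842 -2.19405996]
[140 167]
[172.3 204.9] 41 [ 0.5236 -0.2689  0.131 ] -40.14346653019751
```

View pics/l1.png

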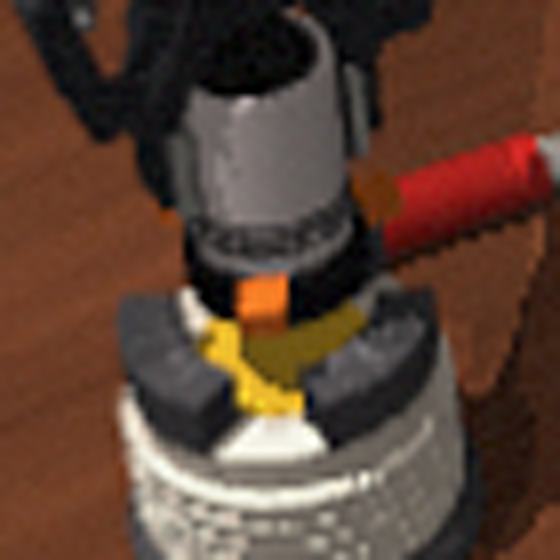

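The snoot is over the collar with its front lug, at (172,205), above the front notch. I lower it in small steps.

Call:
send_rows:
  rows: [0,0,-0.5,0,40,0,0,-0.9,0,40,0,0,-1.1,0,40,0,0,-1.25,0,40,0,0,-1.35,0,40]

```text
time: 17.27
eef_pos: [0.4981, -0.2473, 0.1404]
tool_rot: [45.3, 88.8, -139.4]
wrist_force: [-0.1, 1.1, -2.9]
opening: 0.6
```

Call:
send_rows:
  rows: [0,0,-0.15,0,40,0,0,-0.3,0,40,0,0,-0.3,0,40]

```text
time: 17.52
eef_pos: [0.4985, -0.2475, 0.1395]
tool_rot: [51.2, 88.8, -133.5]
wrist_force: [-3.4, 1.7, 13.0]
opening: 0.603
```

```bash
python3 -c "
from h import *
o=robot.observe()
for k in('eef_pos','tool_rot','wrist_force','wrist_torque'): print(k,o[k])"
```

```text
eef_pos [ 0.49853045 -0.24751243  0.13945273]
tool_rot [  51.20160142   88.84238962 -133.46221924]
wrist_force [-3.40584676  1.68582027 12.96027483]
wrist_torque [0.84415347 0.79723514 0.03176567]
```

Call:
send_rows:
  rows: [0,0,-0.1,0,40,0,-0.1,-0.1,0,40,0,-0.2,-0.1,0,40,0,-0.3,-0.1,0,40,0,-0.3,-0.1,0,40]

```text
time: 17.93
eef_pos: [0.4985, -0.2508, 0.1383]
tool_rot: [51.4, 88.8, -133.3]
wrist_force: [0.3, -0.6, -2.4]
opening: 0.598
```

Call:
send_rows:
  rows: [0,0,-0.15,0,40,0,0,-0.3,0,40,0,0,-0.45,0,40,0,0,-0.6,0,40]

```text
time: 18.27
eef_pos: [0.4984, -0.2507, 0.1319]
tool_rot: [50.6, 88.8, -134.1]
wrist_force: [-0.7, -0.2, -3.0]
opening: 0.599
```

The foot is in the bore. Ride height would be a TCP z of about 0.130.

Call:
send_rows:
  rows: [0,0,-0.15,0,40,0,0,-0.3,0,40,0,0,-0.4,0,40,0,0,-0.4,0,40]

```text
time: 18.6
eef_pos: [0.4983, -0.2507, 0.1277]
tool_rot: [49.4, 88.8, -135.3]
wrist_force: [0.5, 0.4, -3.1]
opening: 0.601
```

Call:
send_rows:
  rows: [0,0,-0.2,0,40,0,0,-0.4,0,40,0,0,-0.6,0,40,0,0,-0.8,0,40]

```text
time: 18.93
eef_pos: [0.4983, -0.2507, 0.1194]
tool_rot: [49.1, 88.8, -135.5]
wrist_force: [-0.7, 0.2, -2.4]
opening: 0.596
```

Call:
send_rows:
  rows: [0,0,-0.1,0,40,0,0,-0.2,0,40,0,0,-0.3,0,40,0,0,-0.3,0,40]

```text
time: 19.27
eef_pos: [0.4986, -0.2507, 0.118]
tool_rot: [52.3, 88.8, -132.4]
wrist_force: [-2.3, 3.4, 11.9]
opening: 0.602
```

The seat floor was reached at TCP z 0.118, exactly the expected home height. Opening and withdrawing straight up.

Call:
send_rows:
  rows: [0,0,0.1,0,70,0,0,0.1,0,100,0,0,0.1,0,100,0,0,0.1,0,100,0,0,0.1,0,100]

```text
time: 19.68
eef_pos: [0.4986, -0.2507, 0.1189]
tool_rot: [51.8, 88.8, -132.9]
wrist_force: [0.1, -0.2, 0.2]
opening: 0.998
```

Call:
send_rows:
  rows: [0,0,3,0,100,0,0,7,0,100,0,0,11,0,100,0,4,13,0,100,0,8,13,0,100]

```text
time: 20.1
eef_pos: [0.4995, -0.173, 0.2529]
tool_rot: [73.7, 88.8, -111.2]
wrist_force: [1.7, 0.5, -0.5]
opening: 0.998
```

Call:
send_rows:
  rows: [-2,4,0,0,100,-4,8,0,0,100,-6,12,0,0,100,-8,16,0,0,100,-8,18,0,0,100]

```text
time: 20.52
eef_pos: [0.4173, 0.0091, 0.2531]
tool_rot: [73.2, 88.8, -111.7]
wrist_force: [0.4, -0.1, 0.2]
opening: 0.997
```

```bash
python3 - <<'E'
from meas import *
print(robot.observe()["eef_pos"],robot.observe()["wrist_force"])
u=proj(S,[.4985,-.2507,.1])[0].astype(int)
print("pred lug px at z=.1 home / .112 riding (lug -35deg):",proj(S,[[.4985+.043*.82,-.2507-.043*.57,.095],[.4985+.043*.82,-.2507-.043*.57,.107]]).round(1).tolist())
for c,n in((S,"scene"),(T,"top")):
    u=proj(c,[.4985,-.2507,.1])[0].astype(int)
    for l in lugs(c,(u[0]-25,u[1]-30,50,60),.098): print(n,l[0].round(1),l[1],l[2].round(4))
# tube mouth (dark inside bright rim) in both views: bright silver contour
for c,n in((S,"scene"),(T,"top")):
    p=proj(c,[[.4985,-.2507,.17],[.4985,-.2507,.182]]); print(n,"mouth centre home/riding",p.round(1).tolist())
    u=p[0].astype(int); g=cv2.cvtColor(c["frame"],cv2.COLOR_RGB2GRAY)[u[1]-14:u[1]+15,u[0]-14:u[0]+15]
    k,_,st,ce=cv2.connectedComponentsWithStats((g<45).astype(np.uint8),connectivity=4)
    for i in range(1,k):
        if 20<st[i,4]<300: print("  dark",(ce[i]+u-14).round(1),st[i])
E
```

```text
[0.41848483 0.01006954 0.25333211] [ 0.65624121 -0.45438468  0.1852919 ]
pred lug px at z=.1 home / .112 riding (lug -35deg): [[173.8, 218.2], [173.3, 214.9]]
scene [186.9 200.6] 19 [ 0.4988 -0.2148  0.098 ]
scene [161.6 201.8] 13 [ 0.4612 -0.2711  0.098 ]
scene [172.7 215.2] 34 [ 0.5252 -0.2732  0.098 ]
top [321.6 206.1] 17 [ 0.5023 -0.2126  0.098 ]
top [336.6 216.7] 21 [ 0.469  -0.2609  0.098 ]
scene mouth centre home/riding [[171.8, 185.5], [171.2, 181.9]]
  dark [170.7 185.5] [  6  10  16  10 123]
top mouth centre home/riding [[338.0, 203.9], [338.9, 203.2]]
  dark [327.  210.5] [ 0 13 10 15 46]
```

```bash
python3 -c "
from bench import robot
print(robot.job_done())"
```

```text
the job is handed in; nothing more can be done
None
```

The snoot is seated in the spotlight's collar with its lugs in the notches, and I handed the job in at about 20.5 s; no verdict was reported.

**What I did**
- **Standing it up:** I gripped the snoot by its free end in the rest. The grip would not let it swing upright, so I tipped it up by pushing its foot against the pad's edge, then released it upright on the pad.
- **Fitting it:** I took it again from above, gripping from two directions to centre it, and pre-turned it about 5° to match the notches. At first contact the foot caught on the collar rim; a 3 mm shift in −y let it into the bore. The lugs then went straight into the notches, so no turning under pressure was needed.

**Last checks**
- **Height:** contact with the seat floor came at TCP height 0.118 m, the expected home height, with about 12 N at the wrist. In the scene camera the tube mouth is at row 185.5, where home predicts 185.5 and riding on the collar 181.9.
- **Arm:** the gripper is open and clear, with no force on the wrist.

**Checks that disagreed**
- The front lug's row fits riding better: measured 215.2, predicted 218.2 for home and 214.9 for riding. I predicted for the lug's outer tip and measured the centre of the whole orange patch, so I did not trust this.
- The top-camera test for the tube mouth picked up something else and told me nothing.
- The two cameras disagreed by several millimetres on side positions.
- During levelling on the pad the wrist force briefly reached 39 N, below its 120 N limit.
- I did not re-measure the painter's things at the end, but saw no sign of touching any of them.

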